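# Charge the desiccator cabinet, then open its sprung door and hold it wide

### The job

Get the desiccator cabinet ready for a colleague who is about to load it. First, while your hand is free, slide the desiccant cartridge down into the slot in the cabinet's top until its flange sits flat, and let go; then squeeze the main catch on the top so that the door springs ajar to its vent stop, squeeze the safety grip on top of the door and swing the door out, past the click of its check, until it stands wide open, about square to the cabinet's front. The sprung door swings back when let go, so finish with your fingers still holding it wide open and still; leave the other things on the bench where they stand.

Things in the scene. Friction and masses are not known exactly. Their poses are not given: they have to be found in the camera images.
- cabinet: Small bench desiccator cabinet, heavy, stays put: white base and top, clear walls, 150 mm deep (x), 200 wide (y), its top 150 mm above the bench; a round black hygrometer and a brass valve on the back of the top. Origin: centre of its underside, on the bench. The door is at its front, which faces its own -x; seen from the front, +y is to the left. z up.
- main_catch (a point): Top centre of the main catch, on the cabinet's top, 35 mm behind its front edge, 192.5 mm above the bench; axes as the cabinet's. A low fixed block between two black upright ears, each 20 mm long in x, 6 mm thick in y, 157 to 192.5 mm above the bench, outer faces 44 mm apart along y. Squeeze the ears together along y. Metal beside their feet reaches 166 mm: keep fingertips above 167.
- main_ear_a (a joint): Travel of each ear of the main catch, m (both move together, geared): 0 = at rest, locked; 0.008 = squeezed fully. Springs: about 2 N on each ear at the start, 7 N at the end; a grip of 20 N or more does it. From about 0.0055 the bolt is clear and the door springs ajar by itself; let go, the ears spring back.
- hinge_line (a point): Point on the upright hinge line of the door (white frame, clear pane, 192 mm wide, 12 thick, 12 to 150 mm above the bench), at the right end of the cabinet's front (cabinet x = -81 mm, y = -88 mm), 150 mm above the bench. The door turns about the vertical through it. The door check's steel cam and aluminium block are on the top here, up to 164 mm above the bench.
- door (a joint): Door angle, rad: 0 shut; grows counter-clockwise from above (out to the robot, then to the right); stop at 1.8. At 0.14 the vent stop holds it. Hinge spring 0.3 N m per rad, at rest near 0.25: let go, the door swings back there, or from beyond the check back into the check (about 1.0 to 1.2). The check, a spring ball riding over a nose, acts from 0.75 to 1.2 and takes up to about 6 N at the grip.
- door_grip (a point): Top centre of the safety grip, on the door's top edge 150 mm from the hinge line, 192.5 mm above the bench; turns with the door: y along the door away from the hinge, x across it. Same two black ears as the main catch, outer faces 44 mm apart along y, same heights. A metal arm of the cabinet beside the outer ear, the vent stay, reaches 166 mm: keep fingertips above 167.
- grip_ear_a (a joint): Travel of each ear of the safety grip, m (geared, same springs): 0 = at rest, bolt out; 0.008 = squeezed fully. Squeezed 0.005 or more with the door at the vent stop, the bolt leaves the vent stay; keep the squeeze and swing the door by the grip, fingers turning with the door.
- notebook: Black notebook, 148x105x12 mm; bystander. Origin: centre of its underside.
- bottle: Brown reagent bottle with a screw cap, 45x45x80 mm, beside the thermal cycler; bystander. Origin: centre of its underside. The cycler, a fixed instrument up to 290 mm tall, stands between the cartridge and the cabinet (world x from 0.485 m, y from -0.06 to 0.30 m), a tip box 70 mm tall before its front: carry the cartridge above them.
- glue_stick: Glue stick with a red cap, standing, 26x26x84 mm; bystander. Origin: centre of its underside.
- cartridge: Desiccant cartridge, standing on the bench, 85 mm tall, 70 g: white perforated body 20 mm (x) by 44 mm (y), foot edges rounded, up to a grey flange 28x52 mm at height 55 to 59; on it a grey finger tab 12 mm thick (x), 26 mm wide (y), at height 59 to 85, to pinch across x from above. Origin: centre of its underside; fits its slot either way round (half turn).
- slot (a point): Centre of the mouth of the cartridge slot in the cabinet's top, 150 mm above the bench (cabinet frame x = 0, y = +52 mm; axes as the cabinet's): a rectangular upright hole 23 mm in x, 47 mm in y, straight down for 58 mm. With the cartridge home its flange lies on the top and its origin is 95 mm above the bench, straight below this point.
There are look-alikes about, which are no part of the job. Leave any red look-alike of the cartridge alone.

How it is judged:
By the outcome, as a careful person would: the job done as asked, in the order asked, and still so for the second after the job is handed in, while the arm keeps its last pose, push and grip.
It also fails if it takes over 64 s, if anything falls off the work surface, if the arm or the gripper's body presses on something with over 40 N, if the wrist force passes 120 N, or if a joint passes its speed limit or range.

### The arm

A 6-joint arm with a two-finger parallel gripper is mounted at the origin on a cart in front of the work surface, level with it; the furniture and walls round the work are solid. World frame = base frame: x ahead of the robot, y to its left, z up, the work surface at z = 0. Lengths are in m, angles in rad, forces in N, time in s.
With the tool pointing down it reaches from about 0.375 to 0.9 m from the base axis. Payload 3.1 kg.
Tool frame: the origin (TCP) lies on the centre line of the jaws, within the pads' length; the fingertips stand robot.tip_reach ahead of it and the grasp point (between the pads) lies 8 mm behind it (robot.tip_reach is the distance from the TCP to the fingertips, in m); z points along the fingers, y is the line along which they close (so a half turn about z gives the same grasp; the last joint's range is limited). The gripper opens to 87 mm and grips with 3 to 60 N. Pads are 19 mm wide; open, the fingers measure 117 mm over their backs; the gripper's body (75 mm by 190 mm) begins 51 mm behind the grasp point.
Start: joints at [1.153, 0.527, 1.433, -0, 1.181, -0.178], TCP at [0.148, 0.607, 0.234] pointing down, gripper open.
Joint ranges: [-3.08, 3.08], [-0.75, 2.2], [0.22, 2.44], [-1.43, 4.57], [0, 2.65], [-2.85, 2.85]. Speed limits (rad/s): [2.79, 2.79, 3.14, 3.14, 3.14, 3.14].

### API

Orientations are given as a unit quaternion [x, y, z, w].
In Python, from rig import robot gives the robot as it stands.
- The arm moves only by the tool jog_arm, never from a script. Its argument "motion" is one flat list of numbers, 7 for each row, row after row: the shift along the tool's x, y, z scaled (see below), then the turn, a rotation vector about the tool's x, y, z scaled (see below), then the gripper's target within -1 to 1 (shut at 1, half-way at 0, fully open at -1). In form: [x, y, z, rx, ry, rz, hand, x, y, z, rx, ry, rz, hand, ...]. A call has 1 to 12 rows; each row shifts and turns the commanded pose from where the row before left it, along the tool's axes as they then stand; what a row does not reach is not made up. The controller multiplies each number of a shift by 4 cm and each number of a turn by 4 degrees. A row lasts 1/8 s, in which the tool goes at most 62.5 mm and 10.7 degrees, less where a joint would pass 70% of its speed; a pose out of reach is approached as far as the arm can. A call with a number of a shift or a turn outside -1 to 1 is refused whole. A call with a gripper value outside its range is refused whole. The fingers move at their own pace and stop on an object; "grip_force" is the grip in N (left out, the last holds). Time passes only in rows, so rows that do not move let the fingers close. It gives the time, the measured TCP pose, the force, the opening and the grip force at its end, in the units of the state.
- robot.get_obs(): the state, without advancing time (a new reading comes with each control period).
- robot.camera(name): name is "side" or "top" or "wrist"; returns the picture (384x512x3 uint8, blue, green, red); there is no depth.
- robot.calibration(name): a dict with "fx", "fy", "cx", "cy" (pixels), "R" (3x3) and "t" (3): a world point X has camera coordinates R X + t; the wrist camera has in their place "T_tool_cam" (4x4, takes a point from camera to tool coordinates, whose origin is the TCP and whose axes are the flange's). Camera axes: x right, y down, z forward; pixel columns grow to the right and rows downward; lengths in m; the calibration is good to about 2 mm. A picture is of the moment at which its call begins: read the wrist's pose just before it. calibration takes no time and is no camera call.
- robot.hand_in(): hands the job in; it is judged then, once.
The state is a dict: "time": time; "q": joint angles; "joint_velocities": joint speeds; "joint_torque": joint torques, N m; "position": TCP position; "tool_rot": TCP orientation; "ft_force": force on the tool from outside, world axes, zero at the start; "moment": the same for the moment, N m; "grip_width": finger opening in m; "grip_force": force on a finger pad.
Only numpy, scipy, OpenCV 4.12 (cv2) and the standard library are available. Lean on these libraries where they do the work, as an engineer would, in place of code of your own. Each camera call takes 0.05 s, during which the arm holds its last target. There are 200 camera calls.

## Working session

There is one attempt and no reset: what is moved stays moved. The work goes in short steps, Python scripts to look and compute and a tool call to move; the robot and the scene stay as the last step left them, time stands still between calls to the robot, and variables do not carry over. Pictures are saved under pics/ and viewed, at most 10 in all, crops included, and the job is handed in when it is done.

Besides the shell and the picture viewer there is one more tool, called after "Emit:" as name(argument=value, ...), one argument or row to a line, values as JSON. jog_arm: Moves the arm, as the interface text tells. Shifts and turns lie within -1 to 1; 1 stands for 4 cm of shift or 4 degrees of turn. Its arguments: {"type":"object","properties":{"motion":{"type":"array","items":{"type":"number"}},"grip_force":{"type":"number"}},"required":["motion"]}

```bash
ls; mkdir -p pics; python3 - <<'E'
from rig import robot
import cv2,numpy as np
print(robot.get_obs()); print(robot.tip_reach)
for n in("side","top"):
    cv2.imwrite(f"pics/{n}0.png",robot.camera(n)); c=robot.calibration(n); print(n,{k:np.round(v,4).tolist() for k,v in c.items()})
print(robot.calibration("wrist"))
E
```

```text
pics
{'time': 0.0, 'q': array([ 1.15248901e+00,  5.28456689e-01,  1.43388308e+00, -9.48107857e-06,
        1.18139262e+00, -1.78490903e-01]), 'joint_velocities': array([-0.00162855, -0.00128053, -0.00042969,  0.00035456, -0.00175734,
       -0.00119395]), 'joint_torque': array([-1.32773428e-03, -4.40037596e+01, -1.76593351e+01,  6.32504141e-02,
        5.83363348e-02, -1.78885612e-04]), 'position': array([0.1481326 , 0.60647225, 0.23258355]), 'tool_rot': array([ 1.19619214e-01,  9.92819268e-01, -1.02387457e-03, -3.10340058e-04]), 'ft_force': array([-0.01017759,  0.39435405, -0.5307711 ]), 'moment': array([-0.01057548,  0.04593047, -0.01513968]), 'grip_force': 0.0, 'grip_width': 0.08699757906182164}
0.011
side {'fx': 355.8982, 'fy': 355.8982, 'cx': 253.3156, 'cy': 193.1768, 'R': [[-0.8725, -0.4881, 0.021], [-0.3169, 0.5328, -0.7847], [0.3718, -0.6913, -0.6195]], 't': [0.587, 0.1835, 1.3202]}
top {'fx': 451.2891, 'fy': 451.2891, 'cx': 253.3903, 'cy': 195.4403, 'R': [[0.1463, -0.9891, -0.0136], [-0.9034, -0.128, -0.4092], [0.403, 0.0721, -0.9123]], 't': [0.1061, 0.5989, 1.6321]}
{'fx': 283.16067988456496, 'fy': 283.16067988456496, 'cx': 257.6618449054239, 'cy': 194.1536782169364, 'T_tool_cam': array([[-1.20634713e-04, -9.68460416e-01, -2.49167431e-01,
         6.62755498e-02],
       [ 9.99997840e-01, -6.33815353e-04,  1.97935431e-03,
        -2.50729467e-04],
       [-2.07485244e-03, -2.49166654e-01,  9.68458400e-01,
        -1.50792082e-01],
       [ 0.00000000e+00,  0.00000000e+00,  0.00000000e+00,
         1.00000000e+00]])}
```

View pics/top0.png

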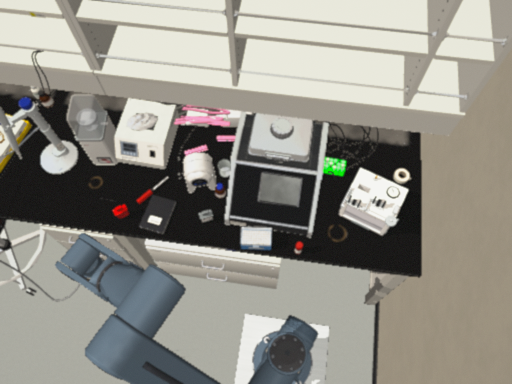

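View pics/side0.png

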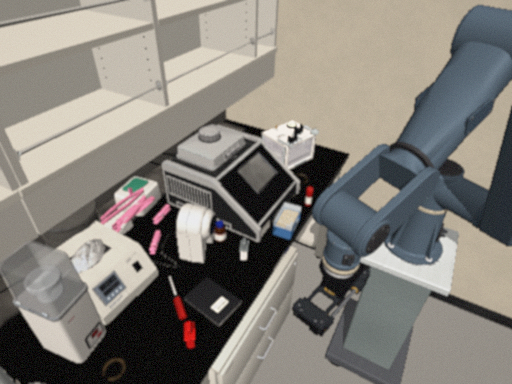

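Top view: the cabinet is at about (375,200), the cartridge candidates are grey (206,215) and red (121,211), and the cycler is at (278,185). The side view shows the grey one at (243,250) and the red one at (190,335). The grey one fits (white body, grey flange). I'll confirm with an enlarged crop of both, plus the cabinet.

```bash
cat > h.py <<'E'
from rig import robot
import cv2,numpy as np
from scipy.spatial.transform import Rotation as Ro
def cam(n,obs=None):
    c=robot.calibration(n)
    K=np.array([[c['fx'],0,c['cx']],[0,c['fy'],c['cy']],[0,0,1]])
    if n=='wrist':
        o=obs or robot.get_obs(); T=np.eye(4);T[:3,:3]=Ro.from_quat(o['tool_rot']).as_matrix();T[:3,3]=o['position']
        M=np.linalg.inv(T@np.array(c['T_tool_cam'])); return K,M[:3,:3],M[:3,3]
    return K,np.array(c['R']),np.array(c['t'])
def ray(C,u,v):
    K,R,t=C; d=R.T@np.linalg.solve(K,[u,v,1.]); return -R.T@t,d/np.linalg.norm(d)
def onz(C,u,v,z):
    o,d=ray(C,u,v); return o+d*(z-o[2])/d[2]
def tri(*a):
    A=np.zeros((3,3));b=np.zeros(3);rs=[ray(C,u,v) for C,u,v in a]
    for o,d in rs: P=np.eye(3)-np.outer(d,d);A+=P;b+=P@o
    x=np.linalg.solve(A,b); return x,[float(np.linalg.norm((np.eye(3)-np.outer(d,d))@(x-o))) for o,d in rs]
def proj(C,X):
    K,R,t=C; p=K@(R@np.asarray(X,float)+t); return p[:2]/p[2]
E
python3 - <<'E'
from h import *
T=cam('top');S=cam('side')
a=cv2.imread('pics/top0.png');b=cv2.imread('pics/side0.png')
z=lambda im,x,y,w,h,s:cv2.resize(im[y:y+h,x:x+w],(w*s,h*s),interpolation=cv2.INTER_CUBIC)
A=z(a,330,160,95,85,4);B=z(a,100,190,130,50,3);D=z(b,220,230,55,40,5);F=z(b,255,115,75,60,5)
o=np.zeros((600,790,3),np.uint8)
o[:340,:380]=A;o[345:495,:390]=B;o[:300,400:775]=F;o[345:545,400:675]=D
cv2.imwrite('pics/crop1.png',o)
print('cart top/side z.04',onz(T,206,215,.04),onz(S,243,250,.04),tri((T,206,215),(S,243,250)))
print('red',onz(T,121,211,.04)); print('cab',onz(T,375,200,.15),onz(S,288,138,.15))
E
```

```text
cart top/side z.04 [0.5040456  0.37509856 0.04      ] [0.5022848  0.37892951 0.04      ] (array([0.50480679, 0.37571203, 0.0361173 ]), [0.0006538965691926328, 0.0006538965691927064])
red [0.47238219 0.72170775 0.04      ]
cab [ 0.61442028 -0.27335358  0.15      ] [ 0.62116592 -0.22327322  0.15      ]
```

View pics/crop1.png

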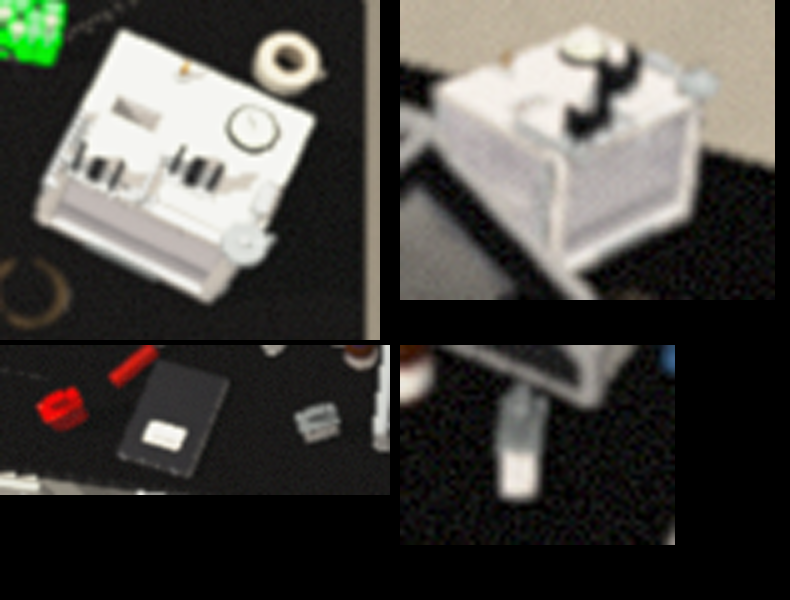

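The crop confirms it: the grey flange and tab on a white body at top (206,215) is the cartridge, and the red look-alike at (121,211) stays. On the cabinet, the slot is at ~(364,188), the main catch at ~(379,203), the door grip at ~(355,201) and the hinge at ~(391,221). Next I'll work out rough poses and the approach.

```bash
cat >> h.py <<'E'
def plan(pos,yaw=None,obs=None):
    """tool-down target; yaw=world angle of tool y. prints shift in tool units(4cm) and turn about tool z (4deg units), half-turn options"""
    o=obs or robot.get_obs();R=Ro.from_quat(o['tool_rot']).as_matrix()
    d=R.T@(np.asarray(pos)-o['position'])/.04
    print('pos',np.round(o['position'],4),'shift units',np.round(d,2),'yaw y-axis',round(np.degrees(np.arctan2(R[1,1],R[0,1])),2),'tilt',np.round(R[:,2],4),'q6',round(o['q'][5],2))
    if yaw is not None:
        c=np.degrees(np.arctan2(R[1,1],R[0,1]))
        for k in(0,180,-180,360,-360):
            t=-(yaw+k-c)
            if abs(t)<200: print('  rz units',round(t/4,2), 'q6->',round(o['q'][5]+np.radians(t),2),'(if q1 fixed)')
E
python3 - <<'E'
from h import *
T=cam('top')
f=lambda u,v,z:onz(T,330+u/4,160+v/4,z)
bl,br=f(122,30,.15),f(315,120,.15); y=(bl-br)[:2]; print('back edge',np.linalg.norm(y),'yaw y',np.degrees(np.arctan2(y[1],y[0])))
y/=np.linalg.norm(y); x=np.array([y[1],-y[0]]); c=(bl+br)[:2]/2-.075*x; print('centre',c,'x',x)
print('slot',f(137,112,.15)[:2],c+.052*y)
print('main',f(197,170,.19)[:2],c-.04*x); h=c-.081*x-.088*y;print('hinge',h,'grip',h+.15*y,f(100,160,.19)[:2],'open grip',h-.15*x)
im=cv2.imread('pics/top0.png');g=cv2.cvtColor(im,cv2.COLOR_BGR2GRAY)
m=((g>70)).astype(np.uint8);m[:, :196]=0;m[:,216:]=0;m[:206]=0;m[226:]=0
p=cv2.findNonZero(m);r=cv2.minAreaRect(p);print(r)
bx=cv2.boxPoints(r);w=[onz(T,u,v,.06)[:2] for u,v in bx];print(np.round(w,3))
for i in range(2):
  e=w[i+1]-w[i];print(np.linalg.norm(e),np.degrees(np.arctan2(e[1],e[0])))
plan([.505,.376,.23],90)
E
```

```text
back edge 0.20168897118146317 yaw y 69.0317279116913
centre [ 0.64088415 -0.27898759] x [ 0.93377873 -0.35785092]
slot [ 0.65944934 -0.23047175] [ 0.6594924  -0.23043109]
main [ 0.58761856 -0.28078678] [ 0.603533   -0.26467355]
hinge [ 0.53375719 -0.33217419] grip [ 0.58743483 -0.19210738] [ 0.58516306 -0.19138218] open grip [ 0.39369038 -0.27849655]
((205.45001220703125, 215.35000610351562), (11.067971229553223, 13.914020538330078), 71.56504821777344)
[[0.503 0.409]
 [0.529 0.36 ]
 [0.487 0.338]
 [0.461 0.386]]
0.05554077895961047 -61.796971830261924
0.04802370538360916 -152.4588783261684
pos [0.1482 0.6065 0.2327] shift units [-10.03  -3.48   0.07] yaw y-axis 76.26 tilt [-8.0e-04 -1.8e-03 -1.0e+00] q6 -0.18
  rz units -3.43 q6-> -0.42 (if q1 fixed)
  rz units -48.43 q6-> -3.56 (if q1 fixed)
  rz units 41.57 q6-> 2.72 (if q1 fixed)
```

Emit:
jog_arm(
  motion=[-0.91, -0.32, -0.15, 0, 0, 0, -1, -0.91, -0.32, -0.15, 0, 0, 0, -1, -0.91, -0.32, -0.15, 0, 0, 0, -1, -0.91, -0.32, -0.15, 0, 0, 0, -1, -0.91, -0.32, -0.15, 0, 0, 0, -1, -0.91, -0.32, -0.15, 0, 0, 0, -1, -0.91, -0.32, -0.15, 0, 0, 0, -1, -0.91, -0.32, -0.15, 0, 0, 0, -1, -0.91, -0.32, -0.15, 0, 0, 0, -1, -0.91, -0.32, -0.15, 0, 0, 0, -1, -0.91, -0.32, -0.15, 0, 0, 0, -1],
)

```text
time: 1.48
position: [0.5046, 0.3743, 0.2992]
tool_rot: [0.12, 0.993, -0.0, -0.001]
ft_force: [0.6, 0.5, -0.2]
grip_width: 0.0872
grip_force: 0.0
```

Emit:
jog_arm(
  motion=[0, 0, 0, 0, 0, 1, -1, 0, 0, 0, 0, 0, 1, -1, 0, 0, 0, 0, 0, 1, -1, 0, 0, 0, 0, 0, 1, -1, 0, 0, 0, 0, 0, 1, -1, 0, 0, 0, 0, 0, 1, -1, 0, 0, 0, 0, 0, 1, -1, 0, 0, 0, 0, 0, 1, -1, 0, 0, 0, 0, 0, 1, -1, 0, 0, 0, 0, 0, 1, -1, 0, 0, 0, 0, 0, 1, -1, 0, 0, 0, 0, 0, 1, -1],
)

```text
time: 2.98
position: [0.5036, 0.375, 0.2989]
tool_rot: [0.514, 0.858, -0.001, -0.0]
ft_force: [-0.3, 0.2, 1.0]
grip_width: 0.0871
grip_force: 0.0
```

```bash
python3 - <<'E'
from h import *
o=robot.get_obs();im=robot.camera('wrist');C=cam('wrist',o);np.save('pics/o1.npy',o,allow_pickle=True)
cv2.imwrite('pics/w1.png',im);plan([.505,.376,.23],28,o);print(o['time'])
print(proj(C,[.505,.376,0]),proj(C,[.505,.376,.085]))
E
```

```text
pos [0.5036 0.375  0.2989] shift units [0.   0.05 1.72] yaw y-axis 28.13 tilt [-1.3e-03 -6.0e-04 -1.0e+00] q6 -0.03
  rz units 0.03 q6-> -0.03 (if q1 fixed)
  rz units -44.97 q6-> -3.17 (if q1 fixed)
  rz units 45.03 q6-> 3.12 (if q1 fixed)
2.975
[258.05287668 164.70068304] [258.1246613  174.26461838]
```

View pics/w1.png

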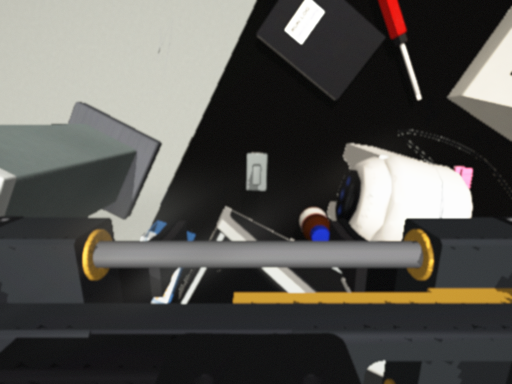

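Wrist view: the cartridge is at (257,172) with its long side vertical in the image, so the jaws already close across its thickness. I'll measure the flange, then descend and repeat for its height.

```bash
cat >> h.py <<'E'
def flange(im,C,z,guess,r=45,thr=60):
    g=cv2.cvtColor(im,cv2.COLOR_BGR2GRAY);u,v=[int(k) for k in guess];m=np.zeros_like(g);m[v-r:v+r,u-r:u+r]=1
    m=((g>thr)&(m>0)).astype(np.uint8);cs,_=cv2.findContours(m,cv2.RETR_EXTERNAL,cv2.CHAIN_APPROX_NONE)
    c=max(cs,key=cv2.contourArea);q=cv2.minAreaRect(c);w=np.array([onz(C,*p,z)[:2] for p in cv2.boxPoints(q)])
    E=[w[1]-w[0],w[2]-w[1]];print('rect',q,'centre',w.mean(0).round(4),[(round(np.linalg.norm(e),4),round(np.degrees(np.arctan2(e[1],e[0]))%180,1)) for e in E]);return q
E
python3 - <<'E'
from h import *
o=np.load('pics/o1.npy',allow_pickle=True).item();im=cv2.imread('pics/w1.png');flange(im,cam('wrist',o),.059,(257,172),30)
E
```

```text
rect ((256.5, 171.5), (39.0, 21.0), 90.0) centre [0.5036 0.3738] [(np.float64(0.0288), np.float64(28.1)), (np.float64(0.0551), np.float64(118.6))]
```

Emit:
jog_arm(
  motion=[0, 0, 0.7, 0, 0, 0, -1, 0, 0, 0.7, 0, 0, 0, -1, 0, 0, 0.6, 0, 0, 0, -1, 0, 0, 0, 0, 0, 0, -1],
)

```text
time: 3.52
position: [0.5023, 0.3744, 0.2171]
tool_rot: [0.513, 0.859, -0.003, -0.002]
ft_force: [0.1, 0.7, 0.4]
grip_width: 0.087
grip_force: 0.0
```

```bash
python3 - <<'E'
from h import *
o1=np.load('pics/o1.npy',allow_pickle=True).item();C1=cam('wrist',o1);q1=flange(cv2.imread('pics/w1.png'),C1,.059,(257,172),30)
o=robot.get_obs();im=robot.camera('wrist');C=cam('wrist',o);cv2.imwrite('pics/w2.png',im)
g=proj(C,[.505,.376,.059]);q2=flange(im,C,.059,g,60)
print(tri((C1,*q1[0]),(C,*q2[0])))
plan([.505,.376,.075],28,o)
E
```

```text
rect ((256.5, 171.5), (39.0, 21.0), 90.0) centre [0.5036 0.3738] [(np.float64(0.0288), np.float64(28.1)), (np.float64(0.0551), np.float64(118.6))]
rect ((257.7969055175781, 182.88955688476562), (27.087350845336914, 49.97030258178711), 1.9749339818954468) centre [0.5028 0.3746] [(np.float64(0.0569), np.float64(115.7)), (np.float64(0.0295), np.float64(26.4))]
(array([0.50569905, 0.36930365, 0.02762998]), [0.00017004292703768232, 0.0001700429270374379])
pos [0.5023 0.3744 0.2171] shift units [0.   0.1  3.55] yaw y-axis 28.3 tilt [-0.0054 -0.0027 -1.    ] q6 -0.03
  rz units 0.07 q6-> -0.03 (if q1 fixed)
  rz units -44.93 q6-> -3.17 (if q1 fixed)
  rz units 45.07 q6-> 3.12 (if q1 fixed)
```

Emit:
jog_arm(
  motion=[0, 0, 0.7, 0, 0, 0, -1, 0, 0, 0.7, 0, 0, 0, -1, 0, 0.02, 0.7, 0, 0, 0.2, -0.5, 0, 0, 0.7, 0, 0, 0, -0.3, 0, 0, 0.5, 0, 0, 0, -0.3, 0, 0, 0.27, 0, 0, 0, -0.3, 0, 0, 0, 0, 0, 0, -0.3],
)

```text
time: 4.45
position: [0.5049, 0.3758, 0.077]
tool_rot: [0.519, 0.855, 0.0, 0.0]
ft_force: [0.0, -0.4, 0.2]
grip_width: 0.0575
grip_force: 0.0
```

Emit:
jog_arm(
  motion=[0, 0, 0, 0, 0, 0, 1, 0, 0, 0, 0, 0, 0, 1, 0, 0, 0, 0, 0, 0, 1, 0, 0, 0, 0, 0, 0, 1, 0, 0, 0, 0, 0, 0, 1],
  grip_force=20,
)

```text
time: 5.08
position: [0.5046, 0.3756, 0.0768]
tool_rot: [0.519, 0.855, 0.0, 0.0]
ft_force: [0.2, 0.5, -0.7]
grip_width: 0.0142
grip_force: 0.0
```

Emit:
jog_arm(
  motion=[0, 0, 0, 0, 0, 0, 1, 0, 0, 0, 0, 0, 0, 1],
)

```text
time: 5.32
position: [0.5046, 0.3756, 0.0767]
tool_rot: [0.519, 0.855, -0.0, -0.0]
ft_force: [-0.1, 0.5, 0.5]
grip_width: 0.0118
grip_force: 20.0
```

Emit:
jog_arm(
  motion=[0, 0, -0.7, 0, 0, 0, 1, 0, 0, -0.9, 0, 0, 0, 1, 0, 0, -1, 0, 0, 0, 1, 0, 0, -1, 0, 0, 0, 1, 0, 0, -1, 0, 0, 0, 1, 0, 0, -1, 0, 0, 0, 1, 0, 0, -1, 0, 0, 0, 1],
)

```text
time: 6.2
position: [0.5042, 0.3754, 0.3418]
tool_rot: [0.519, 0.855, -0.0, -0.0]
ft_force: [0.1, 0.3, -0.1]
grip_width: 0.0119
grip_force: 20.0
```

```bash
python3 - <<'E'
from h import *
plan([.62,-.215,.40],-21)
E
```

```text
pos [0.5042 0.3754 0.3418] shift units [-14.43  -4.24  -1.45] yaw y-axis 27.46 tilt [-5.e-04 -2.e-04 -1.e+00] q6 -0.02
  rz units 12.11 q6-> 0.83 (if q1 fixed)
  rz units -32.89 q6-> -2.31 (if q1 fixed)
```

```bash
python3 - <<'E'
from h import *
T=cam('top');S=cam('side')
for p in((400,119),(250,99)):print([np.round(onz(T,*p,z),2) for z in(.4,.6,.8)])
print([np.round(onz(S,275,70,z),2) for z in(.4,.6,.8)],[np.round(onz(S,20,223,z),2) for z in(.4,.6,.8)])
plan([.47,-.19,.41],-21)
E
```

```text
[array([ 0.82, -0.29,  0.4 ]), array([ 0.68, -0.24,  0.6 ]), array([ 0.53, -0.19,  0.8 ])]
[array([0.83, 0.24, 0.4 ]), array([0.69, 0.21, 0.6 ]), array([0.54, 0.19, 0.8 ])]
[array([ 0.76, -0.33,  0.4 ]), array([0.51, 0.19, 0.6 ]), array([0.26, 0.71, 0.8 ])] [array([0.8 , 0.84, 0.4 ]), array([0.54, 0.94, 0.6 ]), array([0.28, 1.03, 0.8 ])]
pos [0.5042 0.3754 0.3418] shift units [-12.15  -7.28  -1.7 ] yaw y-axis 27.46 tilt [-5.e-04 -2.e-04 -1.e+00] q6 -0.02
  rz units 12.11 q6-> 0.83 (if q1 fixed)
  rz units -32.89 q6-> -2.31 (if q1 fixed)
```

Emit:
jog_arm(
  motion=[0, 0, -0.9, 0, 0, 0, 1, 0, 0, -0.9, 0, 0, 0, 1],
)

```text
time: 6.45
position: [0.5042, 0.3754, 0.4138]
tool_rot: [0.519, 0.855, -0.0, -0.0]
ft_force: [0.5, 0.0, -0.0]
grip_width: 0.0118
grip_force: 20.0
```

Emit:
jog_arm(
  motion=[-1, -0.6, 0, 0, 0, 0, 1, -1, -0.6, 0, 0, 0, 0, 1, -1, -0.6, 0, 0, 0, 0, 1, -1, -0.6, 0, 0, 0, 0, 1, -1, -0.6, 0, 0, 0, 0, 1, -1, -0.6, 0, 0, 0, 0, 1, -1, -0.6, 0, 0, 0, 0, 1, -1, -0.6, 0, 0, 0, 0, 1, -1, -0.6, 0, 0, 0, 0, 1, -1, -0.6, 0, 0, 0, 0, 1, -1, -0.6, 0, 0, 0, 0, 1, -1, -0.6, 0, 0, 0, 0, 1],
)

```text
time: 7.95
position: [0.4699, -0.1844, 0.4127]
tool_rot: [0.519, 0.855, 0.0, -0.0]
ft_force: [0.6, 0.4, -0.9]
grip_width: 0.012
grip_force: 20.0
```

Emit:
jog_arm(
  motion=[0, 0, 0.15, 0, 0, 1, 1, 0, 0, 0.15, 0, 0, 1, 1, 0, 0, 0.15, 0, 0, 1, 1, 0, 0, 0.15, 0, 0, 1, 1, 0, 0, 0.15, 0, 0, 1, 1, 0, 0, 0.15, 0, 0, 1, 1, 0, 0, 0.15, 0, 0, 1, 1, 0, 0, 0.15, 0, 0, 1, 1, 0, 0, 0.15, 0, 0, 1, 1, 0, 0, 0.15, 0, 0, 1, 1, 0, 0, 0.15, 0, 0, 1, 1, 0, 0, 0.15, 0, 0, 1, 1],
)

```text
time: 9.45
position: [0.4701, -0.1829, 0.3404]
tool_rot: [0.822, 0.569, -0.0, -0.0]
ft_force: [-0.5, -1.7, -0.3]
grip_width: 0.0116
grip_force: 20.0
```

```bash
python3 - <<'E'
from h import *
o=robot.get_obs();im=robot.camera('wrist');C=cam('wrist',o);np.save('pics/o3.npy',o,allow_pickle=True)
cv2.imwrite('pics/w3.png',im);plan([.6595,-.2305,.31],-21,o);print(proj(C,[.6595,-.2305,.15]))
E
```

```text
pos [ 0.4701 -0.1829  0.3404] shift units [0.56 4.85 0.76] yaw y-axis -20.67 tilt [-4.e-04  3.e-04 -1.e+00] q6 -0.23
  rz units 0.08 q6-> -0.23 (if q1 fixed)
  rz units -44.92 q6-> -3.37 (if q1 fixed)
  rz units 45.08 q6-> 2.92 (if q1 fixed)
[417.33077216 160.74573361]
```

View pics/w3.png

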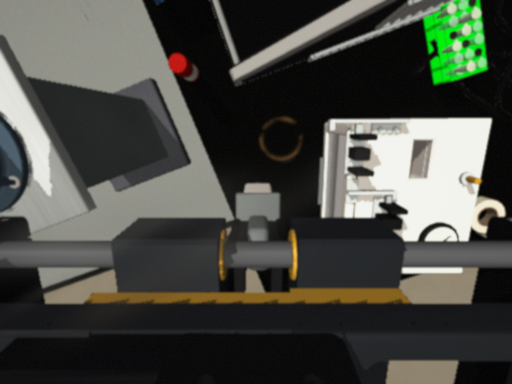

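The wrist view shows the slot at (421,159), the main catch at ~(395,210), the door grip at ~(360,153), and the cartridge hanging straight in the jaws at (257,205). I'll move near the slot for a second view.

Emit:
jog_arm(
  motion=[0.1, 0.8, 0, 0, 0, 0.08, 1, 0.1, 0.8, 0, 0, 0, 0, 1, 0.1, 0.8, 0, 0, 0, 0, 1, 0.1, 0.8, 0, 0, 0, 0, 1, 0.1, 0.6, 0, 0, 0, 0, 1, 0, 0, 0, 0, 0, 0, 1, 0, 0, 0, 0, 0, 0, 1],
)

```text
time: 10.38
position: [0.6187, -0.218, 0.3404]
tool_rot: [0.823, 0.568, -0.0, -0.001]
ft_force: [0.3, 0.9, -0.2]
grip_width: 0.0118
grip_force: 20.0
```

```bash
cat >> h.py <<'E'
def slot(im,g,r,thr):
    gr=cv2.cvtColor(im,cv2.COLOR_BGR2GRAY);u,v=[int(round(k)) for k in g]
    m=np.zeros_like(gr);m[v-r:v+r,u-r:u+r]=1;m=((gr<thr)&(m>0)).astype(np.uint8)
    cs,_=cv2.findContours(m,cv2.RETR_EXTERNAL,cv2.CHAIN_APPROX_NONE)
    c=max(cs,key=lambda c:cv2.contourArea(c));return cv2.minAreaRect(c)
def world(q,C,z):
    w=np.array([onz(C,*p,z)[:2] for p in cv2.boxPoints(q)]);E=[w[1]-w[0],w[2]-w[1]]
    print('centre',w.mean(0).round(4),[(round(float(np.linalg.norm(e)),4),round(float(np.degrees(np.arctan2(e[1],e[0]))%180),1)) for e in E])
E
python3 - <<'E'
from h import *
o1=np.load('pics/o3.npy',allow_pickle=True).item();C1=cam('wrist',o1);i1=cv2.imread('pics/w3.png')
o=robot.get_obs();im=robot.camera('wrist');C=cam('wrist',o);np.save('pics/o4.npy',o,allow_pickle=True);cv2.imwrite('pics/w4.png',im)
g=proj(C,[.6595,-.2305,.15]);print(g)
for t in(150,190):
    a=slot(i1,(421,159),25,t);b=slot(im,g,35,t);print(t,a,b);world(a,C1,.15);world(b,C,.15);print(tri((C1,*a[0]),(C,*b[0])))
plan([.6595,-.2305,.31],-21,o)
E
```

```text
[291.55374991 176.63108148]
150 ((419.9999694824219, 156.99998474121094), (17.5362491607666, 36.48670959472656), 8.13010311126709) ((300.8902282714844, 164.98780822753906), (3.533808946609497, 16.343868255615234), 6.34019136428833)
centre [ 0.6634 -0.2275] [(0.0433, 68.8), (0.0212, 151.5)]
centre [ 0.6747 -0.221 ] [(0.0198, 64.9), (0.0043, 152.9)]
(array([ 0.67553317, -0.22974004,  0.12747296]), [0.00453963938277412, 0.004539639382774117])
190 ((420.0799560546875, 158.4399871826172), (18.950462341308594, 39.880821228027344), 8.13010311126709) ((268.0, 201.0), (22.0, 20.0), 0.0)
centre [ 0.6631 -0.2293] [(0.0474, 68.8), (0.0229, 151.5)]
centre [ 0.6218 -0.2494] [(0.026, 69.1), (0.0273, 159.2)]
(array([ 0.62775802, -0.21733412,  0.22350639]), [0.011335888860028544, 0.011335888860028467])
pos [ 0.6187 -0.218   0.3404] shift units [0.07 1.07 0.76] yaw y-axis -20.83 tilt [-1.7e-03  7.0e-04 -1.0e+00] q6 -0.15
  rz units 0.04 q6-> -0.14 (if q1 fixed)
  rz units -44.96 q6-> -3.28 (if q1 fixed)
  rz units 45.04 q6-> 3.0 (if q1 fixed)
```

View pics/w4.png

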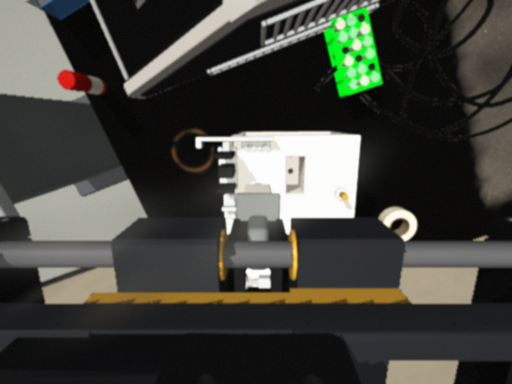

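Second view: the slot mouth spans about u 284–305, v 155–193 with a lit interior, and the cartridge hangs at (257,205). I'll refine the threshold in a crop.

```bash
python3 - <<'E'
from h import *
im=cv2.imread('pics/w4.png');g=cv2.cvtColor(im,cv2.COLOR_BGR2GRAY)
print(g[148:200:3,278:312:2])
print(g[174,228:290:2])
cv2.imwrite('pics/c4.png',cv2.resize(im[120:240,210:360],(750,600),interpolation=cv2.INTER_CUBIC))
E
```

```text
[[227 246 253 253 253 253 253 253 253 253 253 253 253 253 253 253 253]
 [250 252 253 253 253 253 253 253 253 253 253 253 253 253 253 253 253]
 [253 253 253 252 250 250 250 250 251 251 250 251 251 251 251 252 253]
 [253 253 253 251 225 223 211 217 225 226 203 139 132 170 246 252 253]
 [253 253 253 251 225 226 227 226 226 226 199 118 112 185 249 252 253]
 [253 253 253 250 225 226 226 226 227 227 200 121 128 198 249 252 253]
 [253 253 253 249 225 227 225 227 227 227 192 123 146 204 250 253 253]
 [253 253 253 250 223 170 109 158 224 228 190 124 163 217 251 253 253]
 [253 253 253 250 222 157  94 158 224 228 191 137 176 221 252 253 253]
 [253 253 253 249 227 227 225 228 228 228 182 159 181 228 252 252 253]
 [253 253 253 249 227 228 228 228 228 228 184 165 186 231 252 253 253]
 [253 253 253 249 227 229 228 229 229 229 184 168 182 231 252 253 253]
 [253 253 253 249 206 191 191 193 191 192 159 168 191 238 252 253 253]
 [252 253 253 250 181 140 141 142 143 151 170 185 190 238 252 253 253]
 [253 252 253 249 180 143 160 180 198 209 213 212 202 243 252 252 252]
 [210 248 253 248 224 228 232 234 234 234 234 234 233 247 252 252 253]
 [160 216 253 252 251 252 252 252 252 252 252 252 252 252 252 253 252]
 [160 224 252 252 252 252 252 252 252 252 252 252 252 252 252 252 252]]
[ 56  56  50 106 185 212 227 227 227 227 227 227 234 251 253 253 253 253
 253 253 253 253 253 253 253 253 253 253 250 226 219]
```

View pics/c4.png

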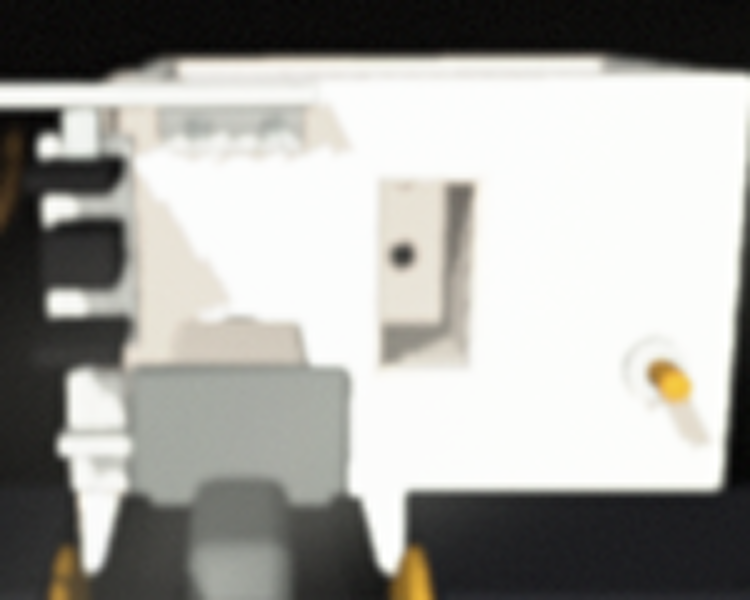

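```bash
python3 - <<'E'
from h import *
o1=np.load('pics/o3.npy',allow_pickle=True).item();C1=cam('wrist',o1);i1=cv2.imread('pics/w3.png')
o=np.load('pics/o4.npy',allow_pickle=True).item();C=cam('wrist',o);im=cv2.imread('pics/w4.png')
for t in(215,240):
    a=slot(i1,(421,159),25,t);b=slot(im,(295,174),23,t) if t>0 else 0;print(t,a,b);world(a,C1,.15);world(b,C,.15);print(tri((C1,*a[0]),(C,*b[0])))
c=robot.calibration('wrist');Ti=np.linalg.inv(np.array(c['T_tool_cam']));K=C[0]
def pt(p):
    q=K@(Ti@np.r_[p,1])[:3];return (q[:2]/q[2]).round(1)
for z in(.018,.022):print(z,pt([.026,-.014,z]),pt([.026,.014,z]))
for im_ in(i1,im):
    g=cv2.cvtColor(im_,cv2.COLOR_BGR2GRAY);print(g[182:202,250],g[203,228:240],g[203,272:290])
E
```

```text
215 ((420.19232177734375, 158.4615478515625), (19.845558166503906, 41.5516357421875), 7.125016689300537) ((295.09503173828125, 174.00454711914062), (17.218584060668945, 36.815433502197266), 2.726310968399048)
centre [ 0.6632 -0.2294] [(0.0496, 69.8), (0.0239, 152.4)]
centre [ 0.6645 -0.2293] [(0.0455, 67.9), (0.0207, 156.5)]
(array([ 0.66473873, -0.2297281 ,  0.14718833]), [0.00016546612405117378, 0.00016546612405113692])
240 ((420.80999755859375, 158.8300018310547), (23.334524154663086, 45.25483703613281), 8.13010311126709) ((295.0, 174.0), (38.0, 20.0), 90.0)
centre [ 0.6638 -0.2302] [(0.0538, 68.7), (0.0281, 151.5)]
centre [ 0.6644 -0.2293] [(0.024, 159.2), (0.0471, 71.5)]
(array([ 0.66446088, -0.22955438,  0.14905152]), [0.0004420546655232022, 0.0004420546655230926])
0.018 [232.4 192.1] [278.  192.1]
0.022 [233.  190.6] [277.6 190.6]
[ 54 109 151 165 166 168 166 167 169 162 142 119 118 128 133 133 133 132
 133 133] [ 64  34  25  24  25  27  34  66 106 128 134 134] [125 125 125 125 124 121 110  84  52  30  25  22  23  23  22  24  24  23]
[236 234 219 204 202 202 203 204 204 198 179 154 153 162 167 168 168 168
 167 167] [245 246 247 246 246 243 223 169 151 158 165 166] [171 171 172 173 171 169 161 180 232 250 252 252 252 252 252 252 252 252]
```

```bash
python3 - <<'E'
from h import *
plan([.6635,-.2277,.245],-20.9)
E
```

```text
pos [ 0.6186 -0.218   0.3406] shift units [0.17 1.14 2.39] yaw y-axis -20.84 tilt [-1.3e-03  5.0e-04 -1.0e+00] q6 -0.14
  rz units 0.01 q6-> -0.14 (if q1 fixed)
  rz units -44.99 q6-> -3.29 (if q1 fixed)
  rz units 45.01 q6-> 3.0 (if q1 fixed)
```

Emit:
jog_arm(
  motion=[0.08, 0.57, 0, 0, 0, 0, 1, 0.08, 0.57, 0, 0, 0, 0, 1, 0, 0, 0.8, 0, 0, 0, 1, 0, 0, 0.8, 0, 0, 0, 1, 0, 0, 0.75, 0, 0, 0, 1, 0, 0, 0, 0, 0, 0, 1, 0, 0, 0, 0, 0, 0, 1],
)

```text
time: 11.3
position: [0.6649, -0.229, 0.2484]
tool_rot: [0.823, 0.567, 0.001, 0.001]
ft_force: [-0.2, -0.8, -0.3]
grip_width: 0.0119
grip_force: 20.0
```

```bash
python3 - <<'E'
from h import *
o=robot.get_obs();im=robot.camera('wrist');C=cam('wrist',o);np.save('pics/o5.npy',o,allow_pickle=True);cv2.imwrite('pics/w5.png',im)
plan([.6635,-.2277,.245],-20.9,o);print(proj(C,[.6644,-.2293,.15]))
s=im[130:230,195:325];cv2.imwrite('pics/c5.png',cv2.resize(s,(780,600),interpolation=cv2.INTER_CUBIC))
E
```

```text
pos [ 0.6649 -0.229   0.2484] shift units [ 0.02 -0.04  0.09] yaw y-axis -20.86 tilt [ 0.002  -0.0011 -1.    ] q6 -0.13
  rz units 0.01 q6-> -0.13 (if q1 fixed)
  rz units -44.99 q6-> -3.27 (if q1 fixed)
  rz units 45.01 q6-> 3.02 (if q1 fixed)
[255.45840617 199.03135797]
```

View pics/c5.png

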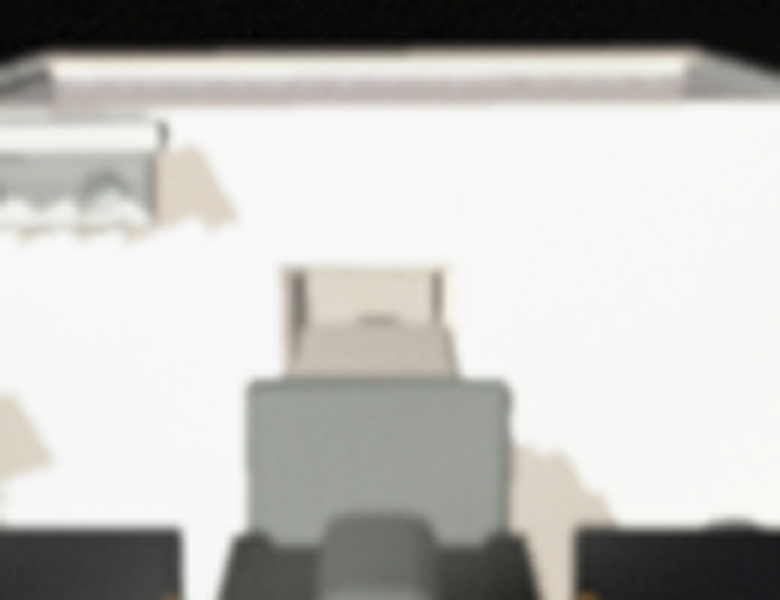

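```bash
python3 - <<'E'
from h import *
c=robot.calibration('wrist');print(c['cx'],c['fx'],np.array(c['T_tool_cam']).round(5));o=np.load('pics/o5.npy',allow_pickle=True).item();C=cam('wrist',o)
R=Ro.from_quat(o['tool_rot']).as_matrix()
def tl(u,v,tz): # tool coords of pixel at tool z
    T=np.array(c['T_tool_cam']);d=T[:3,:3]@np.linalg.solve(C[0],[u,v,1.]);p=T[:3,3];return (p+d*(tz-p[2])/d[2])[:2]*1000
L=lambda x,y:(195+(x-.0)/6-.42,130+y/6-.42)
for n,p,tz in(('flangeL',(247,380),.018),('flangeR',(510,380),.018),('tabL',(322,520),-.008),('tabR',(435,520),-.008),('slotFL',(283,267),.0984),('slotFR',(450,267),.0984),('bodyL',(300,326),.0768),('bodyR',(447,326),.0768),('botflL',(290,372),.022),('botflR',(460,372),.022)):
    print(n,tl(*L(*p),tz).round(2))
E
```

```text
257.6618449054239 283.16067988456496 [[-1.3000e-04 -9.6890e-01 -2.4744e-01  6.7800e-02]
 [ 1.0000e+00 -0.0000e+00 -5.1000e-04  1.5900e-03]
 [ 5.0000e-04 -2.4744e-01  9.6890e-01 -1.5079e-01]
 [ 0.0000e+00  0.0000e+00  0.0000e+00  1.0000e+00]]
flangeL [ 25.48 -11.96]
flangeR [25.48 14.97]
tabL [19.22 -3.48]
tabR [19.23  6.52]
slotFL [ 22.64 -12.73]
slotFR [22.64 12.1 ]
bodyL [18.36 -9.28]
bodyR [18.36 10.86]
botflL [25.34 -7.76]
botflR [25.34 10.04]
```

Emit:
jog_arm(
  motion=[0, -0.035, 0, 0, 0, 0, 1, 0, 0, 0, 0, 0, 0, 1, 0, 0, 0.3, 0, 0, 0, 1, 0, 0, 0.2, 0, 0, 0, 1, 0, 0, 0.15, 0, 0, 0, 1, 0, 0, 0.15, 0, 0, 0, 1, 0, 0, 0, 0, 0, 0, 1],
)

```text
time: 12.22
position: [0.6628, -0.2284, 0.2139]
tool_rot: [0.823, 0.567, -0.001, -0.0]
ft_force: [-0.4, -1.2, -1.2]
grip_width: 0.0119
grip_force: 20.0
```

Emit:
jog_arm(
  motion=[0, 0, 0.2, 0, 0, 0, 1, 0, 0, 0.25, 0, 0, 0, 1, 0, 0, 0.25, 0, 0, 0, 1, 0, 0, 0.2, 0, 0, 0, 1, 0, 0, 0.07, 0, 0, 0, 1, 0, 0, 0, 0, 0, 0, 1],
)

```text
time: 12.98
position: [0.6628, -0.2282, 0.1752]
tool_rot: [0.823, 0.567, -0.0, -0.0]
ft_force: [-1.0, -2.1, -2.8]
grip_width: 0.0119
grip_force: 20.0
```

Emit:
jog_arm(
  motion=[0, 0, 0.05, 0, 0, 0, 1, 0, 0, 0.05, 0, 0, 0, 1, 0, 0, 0.05, 0, 0, 0, 1, 0, 0, 0, 0, 0, 0, 1],
)

```text
time: 13.48
position: [0.6636, -0.2285, 0.1716]
tool_rot: [0.823, 0.567, 0.0, 0.001]
ft_force: [-2.0, -2.2, 5.9]
grip_width: 0.0119
grip_force: 20.0
```

Emit:
jog_arm(
  motion=[0, 0, 0, 0, 0, 0, 0.2, 0, 0, 0, 0, 0, 0, 0.2, 0, 0, 0, 0, 0, 0, 0.2, 0, 0, 0, 0, 0, 0, 0.2],
)

```text
time: 13.98
position: [0.6632, -0.2278, 0.1696]
tool_rot: [0.823, 0.567, 0.0, -0.0]
ft_force: [-0.6, 0.5, -0.6]
grip_width: 0.0336
grip_force: 0.0
```

Emit:
jog_arm(
  motion=[0, 0, -0.5, 0, 0, 0, 0.2, 0, 0, -1, 0, 0, 0, 0.2, 0, 0, -1, 0, 0, 0, 0.2, 0, 0, -1, 0, 0, 0, 0.2, 0, 0, 0, 0, 0, 0, 0.2],
)

```text
time: 14.6
position: [0.6652, -0.229, 0.3147]
tool_rot: [0.823, 0.567, 0.002, 0.004]
ft_force: [-0.1, -0.9, -0.7]
grip_width: 0.0348
grip_force: 0.0
```

```bash
python3 - <<'E'
from h import *
o=robot.get_obs();im=robot.camera('wrist');np.save('pics/o6.npy',o,allow_pickle=True);cv2.imwrite('pics/w6.png',im)
plan([.603,-.265,.31],-111,o)
E
```

```text
pos [ 0.6652 -0.229   0.3147] shift units [-1.4  -1.13  0.11] yaw y-axis -20.85 tilt [ 0.0083 -0.0041 -1.    ] q6 -0.13
  rz units 22.54 q6-> 1.45 (if q1 fixed)
  rz units -22.46 q6-> -1.69 (if q1 fixed)
```

View pics/w6.png

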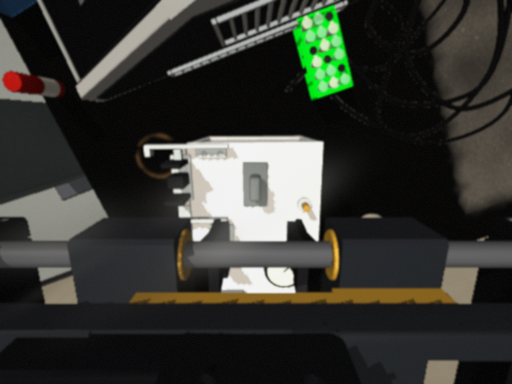

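The cartridge is seated: flange flat at (256,184), insertion depth matches 95 mm, and the hand is clear. Next I move over the main catch, anchored to the insertion pose, and turn the hand.

Emit:
jog_arm(
  motion=[-0.65, -0.53, 0, 0, 0, 0, -0.2, -0.65, -0.53, 0, 0, 0, 0, -0.2, 0, 0, 0, 0, 0, 1, -0.4, 0, 0, 0, 0, 0, 1, -0.4, 0, 0, 0, 0, 0, 1, -0.4, 0, 0, 0, 0, 0, 1, -0.4, 0, 0, 0, 0, 0, 1, -0.4, 0, 0, 0, 0, 0, 1, -0.4, 0, 0, 0, 0, 0, 1, -0.4, 0, 0, 0, 0, 0, 1, -0.4, 0, 0, 0, 0, 0, 1, -0.4, 0, 0, 0, 0, 0, 1, -0.4],
)

```text
time: 16.15
position: [0.6041, -0.261, 0.3074]
tool_rot: [0.968, 0.25, -0.001, -0.002]
ft_force: [-0.0, -0.1, 0.1]
grip_width: 0.0613
grip_force: 0.0
```

Emit:
jog_arm(
  motion=[0, 0, 0, 0, 0, 1, -0.4, 0, 0, 0, 0, 0, 1, -0.4, 0, 0, 0, 0, 0, 1, -0.4, 0, 0, 0, 0, 0, 1, -0.4, 0, 0, 0, 0, 0, 1, -0.4, 0, 0, 0, 0, 0, 1, -0.4, 0, 0, 0, 0, 0, 1, -0.4, 0, 0, 0, 0, 0, 1, -0.4, 0, 0, 0, 0, 0, 1, -0.4, 0, 0, 0, 0, 0, 1, -0.4, 0, 0, 0, 0, 0, 1, -0.4, 0, 0, 0, 0, 0, 1, -0.4],
)

```text
time: 17.65
position: [0.6041, -0.2609, 0.3073]
tool_rot: [0.986, -0.165, -0.002, -0.001]
ft_force: [-0.0, -0.3, -0.3]
grip_width: 0.0608
grip_force: 0.0
```

Emit:
jog_arm(
  motion=[0, 0, 0, 0, 0, 0.5, -0.4, 0, 0, 0, 0, 0, 0, -0.4],
)

```text
time: 17.9
position: [0.6046, -0.2614, 0.3087]
tool_rot: [0.984, -0.181, -0.001, -0.0]
ft_force: [1.2, 0.2, -0.1]
grip_width: 0.0609
grip_force: 0.0
```

```bash
python3 - <<'E'
from h import *
o=robot.get_obs();im=robot.camera('wrist');np.save('pics/o7.npy',o,allow_pickle=True);cv2.imwrite('pics/w7.png',im)
plan([.6072,-.2623,.18],-110.9,o);print(o['q'].round(2),o['time'])
C=cam('wrist',o);print(proj(C,[.6072,-.2623,.1925]));h=np.array([.5374,-.3298]);y=np.array([.358,.934]);print('grip',proj(C,[*(h+.15*y),.1925]),'slot',proj(C,[.6632,-.228,.154]))
cv2.imwrite('pics/c7.png',cv2.resize(im[100:250,130:400],(800,444),interpolation=cv2.INTER_CUBIC))
g=cv2.cvtColor(im,cv2.COLOR_BGR2GRAY)
m=(g<60).astype(np.uint8);n,l,st,ce=cv2.connectedComponentsWithStats(m)
for i in range(1,n):
    if 40<st[i,4]<3000 and 80<ce[i][1]<260: print(st[i],ce[i].round(1))
E
```

```text
pos [ 0.6046 -0.2614  0.3087] shift units [0.08 0.   3.22] yaw y-axis -110.83 tilt [-0.0018  0.0012 -1.    ] q6 1.36
  rz units 0.02 q6-> 1.36 (if q1 fixed)
  rz units -44.98 q6-> -1.78 (if q1 fixed)
  rz units 45.02 q6-> 4.5 (if q1 fixed)
[-0.58  0.51  1.25  0.    1.39  1.36] 17.9
[258.19169682 191.7022061 ]
grip [196.57525903 230.96993138] slot [209.5667486  146.43984491]
[ 11  78  49  16 384] [34.5 85.7]
[288  87  44  47 151] [300.9 106.3]
[ 19  92  47  13 377] [41.3 98.2]
[ 26 105  45  11 372] [ 47.8 110.4]
[ 91 111  18  35  74] [ 99.  127.1]
[ 33 118  44  10 378] [ 54.  122.4]
[ 40 129  42  12 374] [ 60.2 134.1]
[ 46 139  42  14 375] [ 66.3 145.6]
[ 53 150  40  16 372] [ 72.1 156.9]
[ 60 160  39  20 443] [ 78.4 169. ]
[274 172  12  15 101] [278.7 176.5]
```

View pics/c7.png

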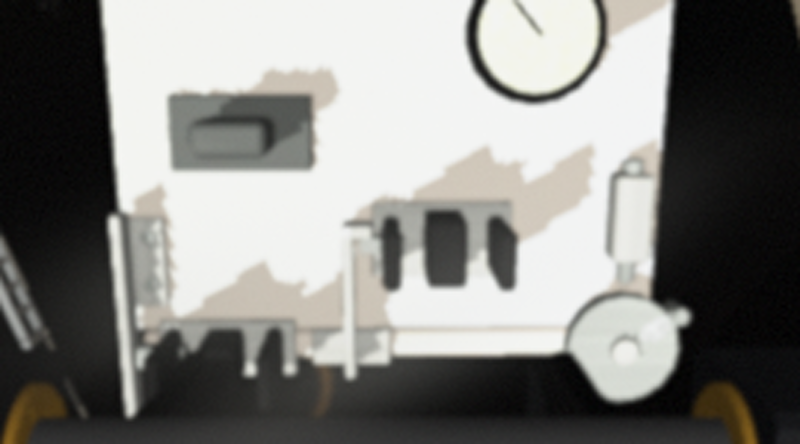

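The crop shows the main catch's ears at u≈(130+383/2.96)=259 and 304, with the block at 281, v≈185. So it sits about 22 mm toward the hinge from the cabinet's midline. The flange is flat at (211,145) and the hinge cam disc is at (341,218). I'll shift there and measure from this second place.

Emit:
jog_arm(
  motion=[0, 0.55, 0, 0, 0, 0, -0.4, 0, 0, 0, 0, 0, 0, -0.4, 0, 0, 0, 0, 0, 0, -0.4],
)

```text
time: 18.32
position: [0.597, -0.2827, 0.31]
tool_rot: [0.983, -0.182, 0.0, -0.0]
ft_force: [-1.2, 1.0, -0.3]
grip_width: 0.0611
grip_force: 0.0
```

```bash
cat > m.py <<'E'
from h import *
def cavg(o,n=200):  # average the noisy calibration
    c=robot.calibration('wrist');Ts=[];
    for _ in range(n): Ts.append(np.array(robot.calibration('wrist')['T_tool_cam']))
    Tm=np.mean(Ts,0);Tm[:3,:3]=Ro.from_matrix([t[:3,:3] for t in Ts]).mean().as_matrix()
    print('cal spread',np.std(Ts,0)[:3,3].round(5),Tm[:3,3].round(5))
    T=np.eye(4);T[:3,:3]=Ro.from_quat(o['tool_rot']).as_matrix();T[:3,3]=o['position'];M=np.linalg.inv(T@Tm)
    return np.array([[c['fx'],0,c['cx']],[0,c['fy'],c['cy']],[0,0,1]]),M[:3,:3],M[:3,3]
def blobs(im,box,thr=100,amin=30):
    u0,v0,u1,v1=box;g=cv2.cvtColor(im,cv2.COLOR_BGR2GRAY);m=(g[v0:v1,u0:u1]<thr).astype(np.uint8)
    n,l,st,ce=cv2.connectedComponentsWithStats(m)
    return sorted([(s[0]+u0,s[1]+v0,s[0]+s[2]+u0-1,s[1]+s[3]+v0-1,s[4]) for s in st[1:].tolist() if s[4]>amin])
E
python3 - <<'E'
from m import *
o1=np.load('pics/o7.npy',allow_pickle=True).item();i1=cv2.imread('pics/w7.png')
o=robot.get_obs();im=robot.camera('wrist');np.save('pics/o8.npy',o,allow_pickle=True);cv2.imwrite('pics/w8.png',im)
C1=cavg(o1);C=cavg(o)
print(blobs(i1,(250,165,312,207)));print(blobs(im,(215,165,300,207)))
plan([.6,-.28,.18],-110.9,o)
E
```

```text
cal spread [0. 0. 0.] [ 6.9450e-02  5.0000e-05 -1.5079e-01]
cal spread [0. 0. 0.] [ 6.9450e-02  5.0000e-05 -1.5079e-01]
[(258, 173, 265, 197, 132), (273, 171, 287, 195, 324), (295, 173, 303, 196, 170)]
[(236, 174, 243, 197, 154), (252, 171, 264, 196, 305), (274, 174, 280, 196, 138)]
pos [ 0.597  -0.2827  0.31  ] shift units [ 0.05 -0.09  3.25] yaw y-axis -110.92 tilt [ 2.e-04  3.e-04 -1.e+00] q6 1.32
  rz units -0.0 q6-> 1.32 (if q1 fixed)
  rz units -45.0 q6-> -1.82 (if q1 fixed)
  rz units 45.0 q6-> 4.47 (if q1 fixed)
```

Emit:
jog_arm(
  motion=[0.09, 0, 0.6, 0, 0, 0, -0.4, 0, 0, 0.8, 0, 0, 0, -0.4, 0, 0, 0.8, 0, 0, 0, -0.4, 0, 0, 0.6, 0, 0, 0, -0.4, 0, 0, 0.38, 0, 0, 0, -0.4, 0, 0, 0, 0, 0, 0, -0.4],
)

```text
time: 19.12
position: [0.6001, -0.283, 0.1817]
tool_rot: [0.983, -0.181, -0.001, -0.001]
ft_force: [1.1, 0.1, 0.5]
grip_width: 0.0608
grip_force: 0.0
```

Tips at 171 mm. Squeeze.

Emit:
jog_arm(
  motion=[0, 0, 0, 0, 0, 0, 0.7, 0, 0, 0, 0, 0, 0, 0.7, 0, 0, 0, 0, 0, 0, 0.7, 0, 0, 0, 0, 0, 0, 0.7, 0, 0, 0, 0, 0, 0, 0.7, 0, 0, 0, 0, 0, 0, 0.7],
  grip_force=25,
)

```text
time: 19.88
position: [0.6009, -0.2849, 0.1841]
tool_rot: [0.983, -0.181, 0.001, 0.001]
ft_force: [-1.7, -4.3, 4.6]
grip_width: 0.0255
grip_force: 25.0
```

```bash
python3 - <<'E'
from h import *
o=robot.get_obs();print(o['grip_width'],o['grip_force'],o['position'])
a=cv2.imread('pics/side0.png');b=robot.camera('side');t0=cv2.imread('pics/top0.png');t=robot.camera('top')
cv2.imwrite('pics/t9.png',t);cv2.imwrite('pics/s9.png',b)
# door lower/free corner: near top px
for n,x,y in(('top0',t0,0),('top9',t,0)):
    g=cv2.cvtColor(x,cv2.COLOR_BGR2GRAY)[195:245,330:400]
    for r in range(200,236,4): 
        w=np.where(g[r-195]>110)[0]; print(n,r,(w.min()+330,w.max()+330) if len(w) else None,end=' ')
    print()
E
```

```text
0.025479267556286565 25.007654428482056 [ 0.60085597 -0.28488039  0.1841249 ]
top0 200 (np.int64(343), np.int64(399)) top0 204 (np.int64(341), np.int64(399)) top0 208 (np.int64(340), np.int64(399)) top0 212 (np.int64(339), np.int64(398)) top0 216 (np.int64(342), np.int64(396)) top0 220 (np.int64(350), np.int64(397)) top0 224 (np.int64(358), np.int64(395)) top0 228 (np.int64(366), np.int64(387)) top0 232 (np.int64(375), np.int64(385)) 
top9 200 (np.int64(348), np.int64(399)) top9 204 (np.int64(342), np.int64(399)) top9 208 (np.int64(340), np.int64(399)) top9 212 (np.int64(339), np.int64(398)) top9 216 (np.int64(338), np.int64(396)) top9 220 (np.int64(338), np.int64(397)) top9 224 (np.int64(350), np.int64(395)) top9 228 (np.int64(361), np.int64(387)) top9 232 (np.int64(373), np.int64(385))
```

The door's free edge moved outward (rows 216–224 shifted), so it is ajar. I'll let go, lift, and go over the door grip.

Emit:
jog_arm(
  motion=[0, 0, 0, 0, 0, 0, -0.4, 0, 0, 0, 0, 0, 0, -0.4, 0, 0, 0, 0, 0, 0, -0.4, 0, 0, 0, 0, 0, 0, -0.4, 0, 0, -0.9, 0, 0, 0, -0.4, 0, 0, -0.9, 0, 0, 0, -0.4, 0, 0, -0.9, 0, 0, 0, -0.4, -0.8, -0.9, -0.4, 0, 0, 0, -0.4, -0.8, -0.9, 0, 0, 0, 0, -0.4, 0, -0.3, 0, 0, 0, -1, -0.4, 0, 0, 0, 0, 0, -1, -0.4, 0, 0, 0, 0, 0, 0, -0.4],
)

```text
time: 21.48
position: [0.5705, -0.181, 0.3061]
tool_rot: [0.994, -0.112, -0.001, -0.001]
ft_force: [-0.2, 0.6, -0.4]
grip_width: 0.0607
grip_force: 0.0
```

Emit:
jog_arm(
  motion=[0, 0, 0, 0, 0, 0, -0.4, 0, 0, 0, 0, 0, 0, -0.4],
)

```text
time: 21.72
position: [0.5706, -0.1823, 0.3064]
tool_rot: [0.994, -0.112, -0.0, -0.0]
ft_force: [0.5, 0.8, -0.3]
grip_width: 0.0607
grip_force: 0.0
```

```bash
python3 - <<'E'
from m import *
o=robot.get_obs();im=robot.camera('wrist');np.save('pics/o10.npy',o,allow_pickle=True);cv2.imwrite('pics/w10.png',im);t=robot.camera('top');cv2.imwrite('pics/t10.png',t);cv2.imwrite('pics/s10.png',robot.camera('side'))
plan([.5709,-.1836,.31],-102.9,o);C=cavg(o)
print(proj(C,[.5709,-.1836,.1925]),'main',proj(C,[.6001,-.283,.1925]),'slot',proj(C,[.6632,-.228,.154]))
g=cv2.cvtColor(im,cv2.COLOR_BGR2GRAY)
np.set_printoptions(linewidth=250)
print('cols',list(range(214,304,2)))
for v in range(164,214,2): print(v,g[v,214:304:2])
E
```

```text
pos [ 0.5706 -0.1823  0.3064] shift units [ 0.01  0.03 -0.09] yaw y-axis -102.92 tilt [-5.e-04  5.e-04 -1.e+00] q6 1.3
  rz units -0.0 q6-> 1.3 (if q1 fixed)
  rz units -45.0 q6-> -1.84 (if q1 fixed)
  rz units 45.0 q6-> 4.44 (if q1 fixed)
cal spread [0. 0. 0.] [ 0.06942  0.00027 -0.15079]
[259.2778551  194.70392223] main [357.530022   141.46605153] slot [281.73343531  89.30573684]
cols [214, 216, 218, 220, 222, 224, 226, 228, 230, 232, 234, 236, 238, 240, 242, 244, 246, 248, 250, 252, 254, 256, 258, 260, 262, 264, 266, 268, 270, 272, 274, 276, 278, 280, 282, 284, 286, 288, 290, 292, 294, 296, 298, 300, 302]
164 [ 12  14  13  12  14  13  28 184 225 118  23  17  37  87  95  97  96 112 157 164 162 164 164 165 166 167 167 167 168 169 165 161 163 163 163 164 167 174 184 188 198 203 216 215 183]
166 [ 11  13  15  13  16  13  37 203 224  97  22  20  61  94  95  97  94 101 127 137 140 144 144 144 144 141 143 142 145 142 142 137 139 140 140 141 142 142 139 142 139 141 143 143 140]
168 [ 13  15  17  14  15  15  42 204 218  82  19  36  85  97  95  97  97  99 121 137 140 143 143 144 143 142 145
[... 3105 characters left out ...]
[18 19 18 15 17 17 20 18 21 37 38 28 22 22 22 22 24 25 25 26 26 26 28 30 29 31 35 49 62 46 36 34 36 34 36 36 35 34 31 33 33 32 31 31 29]
206 [17 16 17 16 17 19 19 19 20 27 41 36 24 21 23 21 23 25 25 27 27 26 28 30 28 33 42 57 55 38 32 33 33 33 33 34 33 32 33 31 31 30 30 29 28]
208 [17 16 16 16 17 17 19 18 18 21 38 45 32 23 23 22 21 24 26 26 25 28 30 29 30 36 49 55 43 32 31 32 32 33 32 32 32 30 31 28 28 27 28 26 24]
210 [16 16 17 17 17 15 17 19 19 16 28 40 42 29 25 23 27 21 27 26 26 26 30 32 36 44 48 42 31 32 33 32 31 30 32 30 30 28 27 26 27 26 25 25 23]
212 [14 17 13 15 15 17 14 17 16 16 19 27 38 31 25 26 27 28 29 28 30 35 39 41 45 44 41 31 30 29 32 31 31 29 28 28 28 27 26 27 25 25 21 23 20]
```

```bash
python3 - <<'E'
from m import *
o=np.load('pics/o10.npy',allow_pickle=True).item();im=cv2.imread('pics/w10.png');C=cavg(o)
print('pred main',proj(C,[.6005,-.2844,.1925]),'slot',proj(C,[.6632,-.228,.154]),'grip',proj(C,[.5709,-.1836,.1925]))
print(blobs(im,(320,110,400,175)))
g=cv2.cvtColor(im,cv2.COLOR_BGR2GRAY);m=((g<185)&(g>50)).astype(np.uint8);m[:60]=0;m[115:]=0;m[:,:245]=0;m[:,325:]=0
n,l,st,ce=cv2.connectedComponentsWithStats(m);print([(s.tolist(),c.round(1).tolist()) for s,c in zip(st[1:],ce[1:]) if s[4]>60])
# top camera door edge angle
T=cam('top')
t=cv2.imread('pics/t10.png');print(blobs(t,(345,190,400,215),90,6))
print('T grip',proj(T,[.5709,-.1836,.1925]),'main',proj(T,[.6005,-.2844,.1925]))
E
```

```text
cal spread [0. 0. 0.] [ 0.06942  0.00027 -0.15079]
pred main [358.98503897 140.69068417] slot [281.73343531  89.30573684] grip [259.2778551  194.70392223]
[(320, 170, 363, 174, 144), (327, 126, 362, 150, 731), (362, 131, 382, 151, 344)]
[([257, 70, 55, 35, 1515], [283.5, 87.0])]
[(345, 190, 390, 214, 458), (377, 200, 380, 205, 15)]
T grip [352.80545313 202.95104948] main [380.51019494 199.20821244]
```

Emit:
jog_arm(
  motion=[0, 0.12, 0.5, 0, 0, 0, -0.4, 0, 0, 0.8, 0, 0, 0, -0.4, 0, 0, 0.8, 0, 0, 0, -0.4, 0, 0, 0.6, 0, 0, 0, -0.4, 0, 0, 0.36, 0, 0, 0, -0.4, 0, 0, 0, 0, 0, 0, -0.4, 0, 0, 0, 0, 0, 0, -0.4],
)

```text
time: 22.75
position: [0.5704, -0.1873, 0.1853]
tool_rot: [0.994, -0.112, 0.001, 0.0]
ft_force: [0.1, -0.3, 0.1]
grip_width: 0.0607
grip_force: 0.0
```

Emit:
jog_arm(
  motion=[0, 0, 0, 0, 0, 0, 0.8, 0, 0, 0, 0, 0, 0, 0.8, 0, 0, 0, 0, 0, 0, 0.8, 0, 0, 0, 0, 0, 0, 0.8, 0, 0, 0, 0, 0, 0, 0.8, 0, 0, 0, 0, 0, 0, 0.8],
  grip_force=32,
)

```text
time: 23.5
position: [0.5702, -0.1876, 0.1851]
tool_rot: [0.994, -0.112, 0.001, 0.001]
ft_force: [-0.6, -2.9, 5.0]
grip_width: 0.0248
grip_force: 32.0
```

Emit:
jog_arm(
  motion=[-0.131, 0.002, 0, 0, 0, -0.5, 0.8, -0.131, 0.002, 0, 0, 0, -0.5, 0.8, -0.131, 0.002, 0, 0, 0, -0.5, 0.8, -0.131, 0.002, 0, 0, 0, -0.5, 0.8, -0.131, 0.002, 0, 0, 0, -0.5, 0.8, -0.131, 0.002, 0, 0, 0, -0.5, 0.8],
)

```text
time: 24.25
position: [0.5393, -0.1841, 0.1851]
tool_rot: [1.0, -0.007, 0.001, 0.001]
ft_force: [0.2, -4.3, 4.6]
grip_width: 0.025
grip_force: 32.0
```

```bash
cat > arc.py <<'E'
from m import *
h=np.array([.5367,-.3338]);o=robot.get_obs();d=o['position'][:2]-h
R=Ro.from_quat(o['tool_rot']).as_matrix();print('r',np.linalg.norm(d),'pos angle',np.degrees(np.arctan2(d[1],d[0]))-69.1,'tool angle',np.degrees(np.arctan2(R[1,1],R[0,1]))+180-69.1,'z',o['position'][2],'q',o['q'].round(2),o['time'],'F tool',(R.T@o['ft_force']).round(1),o['moment'].round(2),o['grip_width'])
E
python3 arc.py; python3 - <<'E'
from m import *
t=robot.camera('top');cv2.imwrite('pics/t11.png',t)
for n in('t10','t11'):
    g=cv2.cvtColor(cv2.imread(f'pics/{n}.png'),cv2.COLOR_BGR2GRAY);print([int(np.where(g[r,325:]>110)[0].min()+325) for r in range(204,236,4)])
E
```

```text
r 0.14973505393254555 pos angle 19.914639427653057 tool angle 20.09368481254485 z 0.1850718802773 q [-0.52  0.51  1.62 -0.    1.    1.06] 24.25 F tool [ 0.3  4.3 -4.6] [-0.47  0.11 -0.03] 0.025010196828984976
[325, 325, 325, 325, 325, 325, 325, 327]
[325, 325, 330, 336, 341, 354, 337, 364]
```

Emit:
jog_arm(
  motion=[-0.196, 0.005, 0, 0, 0, -0.75, 0.8, -0.196, 0.005, 0, 0, 0, -0.75, 0.8, -0.196, 0.005, 0, 0, 0, -0.75, 0.8, -0.196, 0.005, 0, 0, 0, -0.75, 0.8, -0.196, 0.005, 0, 0, 0, -0.75, 0.8, -0.196, 0.005, 0, 0, 0, -0.75, 0.8, -0.196, 0.005, 0, 0, 0, -0.75, 0.8, -0.196, 0.005, 0, 0, 0, -0.75, 0.8],
)

```text
time: 25.3
position: [0.4788, -0.1963, 0.1851]
tool_rot: [0.98, 0.201, 0.002, 0.002]
ft_force: [1.6, -3.6, 4.0]
grip_width: 0.025
grip_force: 32.0
```

```bash
python3 arc.py
```

```text
r 0.14922539834861914 pos angle 43.735702922512374 tool angle 44.0734376974041 z 0.1850502914525349 q [-0.61  0.45  1.75  0.    0.93  0.56] 25.3 F tool [ 0.   3.9 -4. ] [-0.43 -0.09 -0.03] 0.024969938939086188
```

Emit:
jog_arm(
  motion=[-0.196, 0.005, 0, 0, 0, -0.75, 0.8, -0.196, 0.005, 0, 0, 0, -0.75, 0.8, -0.196, 0.005, 0, 0, 0, -0.75, 0.8, -0.196, 0.005, 0, 0, 0, -0.75, 0.8, -0.196, 0.005, 0, 0, 0, -0.75, 0.8],
)

```text
time: 25.92
position: [0.4456, -0.2159, 0.185]
tool_rot: [0.945, 0.327, 0.002, 0.002]
ft_force: [3.0, -2.3, 2.1]
grip_width: 0.025
grip_force: 32.1
```

```bash
python3 arc.py
```

```text
r 0.1490106642347704 pos angle 58.57371178620136 tool angle 59.01333702307264 z 0.18501285026332964 q [-0.68  0.42  1.81  0.    0.9   0.23] 25.925 F tool [ 1.   3.7 -2. ] [-0.39 -0.08 -0.18] 0.02501150537254708
```

Emit:
jog_arm(
  motion=[-0.196, 0.005, 0, 0, 0, -0.75, 0.8, -0.196, 0.005, 0, 0, 0, -0.75, 0.8, -0.196, 0.005, 0, 0, 0, -0.75, 0.8, -0.196, 0.005, 0, 0, 0, -0.75, 0.8, -0.196, 0.005, 0, 0, 0, -0.75, 0.8],
)

```text
time: 26.55
position: [0.4182, -0.2439, 0.185]
tool_rot: [0.894, 0.447, 0.002, 0.002]
ft_force: [2.5, -1.0, 3.5]
grip_width: 0.025
grip_force: 32.1
```

```bash
python3 arc.py
```

```text
r 0.1487130334878749 pos angle 73.70838091587615 tool angle 74.01943481918704 z 0.1850280558584535 q [-0.76  0.41  1.83  0.    0.89 -0.12] 26.55 F tool [ 0.7  2.6 -3.5] [-0.21 -0.33 -0.15] 0.02496333715366856
```

Emit:
jog_arm(
  motion=[-0.196, 0.005, 0, 0, 0, -0.75, 0.8, -0.196, 0.005, 0, 0, 0, -0.75, 0.8, -0.196, 0.005, 0, 0, 0, -0.75, 0.8, -0.196, 0.005, 0, 0, 0, -0.75, 0.8, -0.196, 0.005, 0, 0, 0, -0.75, 0.8, -0.066, 0.001, 0, 0, 0, -0.25, 0.8, 0, 0, 0, 0, 0, 0, 0.8],
)

```text
time: 27.42
position: [0.3981, -0.2801, 0.185]
tool_rot: [0.824, 0.566, 0.001, 0.002]
ft_force: [5.5, -0.3, 4.5]
grip_width: 0.0249
grip_force: 32.1
```

```bash
python3 arc.py; python3 - <<'E'
from m import *
t=robot.camera('top');s=robot.camera('side');cv2.imwrite('pics/t12.png',t);cv2.imwrite('pics/s12.png',s)
h=np.array([.5367,-.3338]);T=cam('top');S=cam('side')
for n,C,im,im0 in(('T',T,t,cv2.imread('pics/top0.png')),('S',S,s,cv2.imread('pics/side0.png'))):
  for th in(0,90):
    a=np.radians(69.1+th);d=np.array([np.cos(a),np.sin(a)])
    for z in(.018,.144):
      o=[]
      for r in(.03,.06,.09,.12,.15,.18):
        u,v=proj(C,[*(h+r*d),z]).round().astype(int);o.append((int(u),int(v),int(im[v-1:v+2,u-1:u+2].mean()),int(im0[v-1:v+2,u-1:u+2].mean())))
      print(n,th,z,o)
E
```

```text
r 0.14858915008168924 pos angle 89.72723502193006 tool angle 89.89574484608261 z 0.1850186830653618 q [-0.84  0.41  1.83  0.    0.9  -0.48] 27.425 F tool [ 1.6  5.3 -4.4] [-0.04 -0.53 -0.16] 0.024918403975327175
T 0 0.018 [(375, 229, 122, 217), (368, 226, 127, 215), (361, 223, 131, 210), (354, 219, 137, 215), (348, 216, 141, 213), (341, 213, 133, 188)]
T 0 0.144 [(383, 218, 69, 239), (375, 214, 92, 239), (368, 211, 106, 229), (361, 207, 115, 204), (353, 204, 123, 105), (346, 200, 127, 187)]
T 90 0.018 [(379, 239, 117, 24), (376, 245, 88, 24), (373, 252, 41, 24), (370, 258, 49, 24), (367, 265, 54, 23), (364, 271, 135, 166)]
T 90 0.144 [(387, 228, 90, 145), (384, 235, 109, 45), (381, 242, 77, 23), (378, 248, 43, 24), (374, 255, 45, 24), (371, 262, 50, 25)]
S 0 0.018 [(307, 159, 110, 182), (302, 161, 110, 173), (298, 163, 112, 174), (294, 165, 101, 186), (289, 167, 156, 211), (284, 170, 74, 73)]
S 0 0.144 [(310, 136, 135, 217), (305, 138, 150, 221), (301, 140, 157, 202), (296, 142, 149, 184), (291, 144, 173, 159), (287, 146, 138, 191)]
S 90 0.018 [(316, 159, 206, 12), (320, 162, 202, 8), (325, 165, 195, 12), (330, 168, 194, 15), (335, 170, 205, 14), (340, 173, 172, 138)]
S 90 0.144 [(319, 136, 216, 174), (324, 139, 218, 173), (329, 141, 176, 176), (334, 144, 188, 175), (340, 147, 145, 173), (345, 150, 156, 169)]
```

The side view shows the white door frame along the 90° line (bench pixels went from 12 to ~200), and the old position is vacated. I'll settle and hand in.

Emit:
jog_arm(
  motion=[0, 0, 0, 0, 0, 0, 0.8, 0, 0, 0, 0, 0, 0, 0.8, 0, 0, 0, 0, 0, 0, 0.8, 0, 0, 0, 0, 0, 0, 0.8],
)

```text
time: 28.02
position: [0.3982, -0.28, 0.185]
tool_rot: [0.824, 0.566, 0.001, 0.002]
ft_force: [4.9, -0.4, 4.5]
grip_width: 0.0249
grip_force: 32.1
```

```bash
python3 arc.py; python3 -c "
from rig import robot
print(robot.hand_in())"
```

```text
r 0.14854346904573254 pos angle 89.66818664533469 tool angle 89.91093059846042 z 0.18502388585307522 q [-0.84  0.41  1.83  0.    0.9  -0.48] 28.025 F tool [ 1.4  4.8 -4.5] [-0.08 -0.54 -0.17] 0.02488497147290176
the job is handed in; nothing more can be done
None
```

The job is handed in at about 28 s: the cartridge is in its slot with its flange on the top, the main catch was released, and the fingers are holding the door still at about 90°; the verdict was not shown to me, and I did not look at the cartridge again after opening the door.

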